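# Find the concealed catch and spring the treat tray

## Robot

A 6-joint arm with a two-finger parallel gripper is mounted at the origin on the work surface. World frame = base frame: x ahead of the robot, y to its left, z up, the work surface at z = 0. Lengths are in m, angles in degrees, forces in N, time in s.
With the tool pointing down it reaches from about 0.25 to 0.725 m from the base axis. Payload 9.7 kg.
Tool frame: the origin (TCP) lies between the finger pads, 19 mm behind the fingertips; this is the grasp point; z points along the fingers, y is the line along which they close (so a half turn about z gives the same grasp; the last joint's range is limited). The gripper opens to 85 mm and grips with 20 to 120 N. Pads are 22 mm wide; open, the fingers measure 114 mm over their backs; the gripper's body (76 mm by 85 mm) begins 54 mm behind the grasp point. The pads swing forward as they close: fully open they stand 13 mm farther back than shut.
Start: joints at [72.995, 4.979, 10.078, 95.1, 0, 90], TCP at [0.161, 0.526, 0.25] pointing down, gripper open.
Joint ranges: [-179.16, 179.16], [-48.56, 103.87], [-65.8, 70.77], [-126.05, 130.52], [-82.76, 87.17], [-180, 180]. Speed limits (degrees/s): [127.2, 127.2, 147.25, 180, 180, 180].

## Interface

Orientations are given as [roll, pitch, yaw] about the fixed x, y, z axes, in that order (R = Rz(yaw) Ry(pitch) Rx(roll)).
In Python, from workcell import bot gives the robot as it stands.
- The arm moves only by the tool arm_command, never from a script. Its argument "series" is a list of rows, each a list of 4 numbers: the shift along the tool's x, y, z in m, then the turn about the tool's z in rad. A call has exactly 5 rows; each row is the pose to reach, as a shift and turn from the pose commanded when the call began, along the tool's axes at that moment; what a row does not reach only later rows make up. A row lasts 1/10 s, in which the tool goes at most 50 mm and 8.59 degrees, less where a joint would pass 70% of its speed; a pose out of reach is approached as far as the arm can. A call with a gripper value outside its range is refused whole. "hand" is the finger opening in m, from 0 to 0.0854, set as the call begins (left out, the last holds). The fingers move at their own pace and stop on an object; "grip_force" is the grip in N (left out, the last holds). Time passes only in rows, so rows that repeat a pose let the fingers close, or fill a call up. It gives the time, the measured TCP pose, the force, the opening and the grip force at its end, in the units of the state.
- bot.get_obs(): the state, without advancing time (a new reading comes with each control period).
- bot.camera(name): name is "side" or "top"; returns a dict with "color" (480x640x3 uint8, blue, green, red), "camera_matrix" (3x3 intrinsics, pixels), "xyz" and "orientation" of the camera in the world. Camera axes: x right, y up, looking along -z (the intrinsics and any distortion apply to the point x, -y, -z); pixel columns grow to the right and rows downward; lengths in m; the calibration is good to about 2 mm. A picture is of the moment at which its call begins. There is no depth.
- bot.job_done(): hands the job in; it is judged then, once.
Trained networks look in the newest picture that a camera, given by its name, has taken for a name from the list of things; names that differ only in an ending like _2 or _b are one class to them, and where a whole thing is asked for, a point or a joint stands for the part that bears it (a point fixed in the world has none). Each returns a list of dicts, best first, with "confidence" (0 to 1); they miss things now and then, are a little off and sometimes report something else, mostly with a low value. They report only what shows in the picture. A call takes as long as a camera call.
- bot.find_in(camera, target): "location" ([column, row] in pixels, amid what is visible of it).
- bot.mark_of(camera, target): "location" ([column, row] in pixels: a listed point, or the origin of a listed thing).
The state is a dict: "time": time; "q": joint angles; "qd": joint speeds; "joint_efforts": joint torques, N m; "ee_pos": TCP position; "tcp_rot": TCP orientation; "wrist_force": force on the tool from outside, world axes, zero at the start; "torque": the same for the moment, N m; "opening": finger opening in m; "grasp_force": force on a finger pad.
Only numpy, scipy, OpenCV 4.12 (cv2) and the standard library are available. Lean on these libraries where they do the work, as an engineer would, in place of code of your own. Each camera call takes 0.05 s, during which the arm holds its last target. There are 200 camera calls.

## Task

The treat tray in the steel drawer unit is held by a pet-proof catch: one of the five like square caps set just below the unit's flat top is its button, the rest are blind. Feel across the caps gently with closed fingertips to find the one that gives, press it in so that the tray springs out by itself, then let go and move clear. Do not touch the tray, and do not move or pick up the comb, bone, bowl, jar, latch or tin.

Things in the scene. Friction and masses are not known exactly. Their poses are not given: they have to be found in the camera images.
- unit: Shallow bare-steel drawer unit fixed on the bench: 300 deep (x), 400 wide (y), flat top panel 85 mm up. Origin under its centre on the bench; own -x is its front, towards the robot. In the top, at own x = -70 mm, five 48 mm square holes sit in a row along y, each filled by a like 46 mm square steel cap lying 2 mm below the panel: four blind (rigid), one the catch's button, elsewhere each time.
- cap1 (a point): Centre of the top face of the cap in place 1 of 5 (unit's own frame: x -70, y +128, z 83 mm, unpressed); place 1 is at the robot's left (+y). Axes as the unit's. A fixed mark: it does not sink with the button.
- cap2 (a point): Centre of the top face of the cap in place 2 of 5 (unit's own frame: x -70, y +64, z 83 mm, unpressed); place 1 is at the robot's left (+y). Axes as the unit's. A fixed mark: it does not sink with the button.
- cap3 (a point): Centre of the top face of the cap in place 3 of 5 (unit's own frame: x -70, y +0, z 83 mm, unpressed); place 1 is at the robot's left (+y). Axes as the unit's. A fixed mark: it does not sink with the button.
- cap4 (a point): Centre of the top face of the cap in place 4 of 5 (unit's own frame: x -70, y -64, z 83 mm, unpressed); place 1 is at the robot's left (+y). Axes as the unit's. A fixed mark: it does not sink with the button.
- cap5 (a point): Centre of the top face of the cap in place 5 of 5 (unit's own frame: x -70, y -128, z 83 mm, unpressed); place 1 is at the robot's left (+y). Axes as the unit's. A fixed mark: it does not sink with the button.
- release (a joint): Travel of the button, whichever cap it is (only touch tells): 0 out, 0.005 m fully in. It gives under a light press straight down (1.5 N to start, 4 N fully in), springs back when let go; the catch lets go after about 3 mm. Closed fingertips, tool pointing down and turned square to the unit, fit in the 48 mm hole.
- tray: Pull-out tray in the unit's front with a flat handleless steel front plate, 385 wide, 58 high, 8 thick, lower edge 13 mm above the bench. Its origin coincides with the unit's when shut (held by the catch); when the catch lets go a 3.5 N spring slides it out by itself about 70 mm along the unit's own -x, in about 1 s, and it stays out.
- comb: Bystander, loose: blue plastic grooming comb, 130 long (own y), 30 wide, 6 thick, lying on the top panel in front of the caps. Origin on its underside, 12 mm from the back edge.
- bone: Bystander, loose: hard dark rubber chew bone, 112 long (own y), 46 wide, 26 high, lying on the panel behind the caps at the right. Origin under its middle.
- bowl: Bystander, loose: steel food bowl, 124 across, 45 high, on the panel behind the caps at the left. Origin under its middle.
- jar: Bystander, loose: empty open glass treat jar, 72 across, 95 high, on the panel at the back, near the middle. Origin under its middle.
- latch: Bystander, loose: pet carrier latch, grey and black plastic, 30 by 100, 24 high, lying on the bench left of the unit. Origin under its body.
- tin: Bystander, loose: white-topped food tin, 74 across, 100 high, on the bench right of the unit. Origin under its middle.

How it is judged (in metres and radians):
On the way:
1. the button is pressed in and the catch lets go (value of joint release above 0.0028 m), for 0.04 s.
At the end, for the whole second after the job is handed in: The tray stands out at least 55 mm and at rest, the button has sprung back (within 1 mm), and each bystander is within 15 mm of where it started (x of tray in the frame of unit below -0.055 m and linear speed of tray below 0.02 m/s and value of joint release below 0.001 m and distance of each of comb, bone, bowl, jar, latch, tin from where it was at the start of the episode below 0.015 m); the robot touches nothing.
It fails at once if the tray is touched with more than 2 N (contact force between any of the fingers, the arm and tray above 2 N).
It fails at once if something is pressed or struck with more than 45 N (contact force between the arm and anything else above 45 N).
It fails at once if a bystander is moved, lifted or carried more than 15 mm (not (distance of each of comb, bone, bowl, jar, latch, tin from where it was at the start of the episode below 0.015 m)).
It also fails if it takes over 51 s, if anything falls off the work surface, if the arm or the gripper's body presses on something with over 40 N, if the wrist force passes 120 N, or if a joint passes its speed limit or range.

## Working session

There is one attempt and no reset: what is moved stays moved. The work goes in short steps, Python scripts to look and compute and a tool call to move; the robot and the scene stay as the last step left them, time stands still between calls to the robot, and variables do not carry over. Pictures are saved under pics/ and viewed, at most 10 in all, crops included, and the job is handed in when it is done.

Besides the shell and the picture viewer there is one more tool, called after "Call:" by a JSON object that holds its "fn" and its "kwargs", one argument or row to a line. arm_command: Moves the arm, as the interface text tells. Its arguments: {"type":"object","properties":{"series":{"type":"array"},"hand":{"type":"number"},"grip_force":{"type":"number"}},"required":["series"]}

```bash
mkdir -p pics
cat > h.py <<'E'
import numpy as np, cv2
from scipy.spatial.transform import Rotation as R
from workcell import bot
E
python3 - <<'E'
from h import *
o=bot.get_obs();print(o)
for c in("top","side"):
    d=bot.camera(c);cv2.imwrite(f"pics/{c}0.png",d["color"])
    print(c,{k:v for k,v in d.items() if k!="color"})
    for n in["cap1","cap2","cap3","cap4","cap5","unit","comb","bone","bowl","jar","tray"]:
        print(n,[(np.round(x["location"],1).tolist(),round(x["confidence"],2)) for x in bot.mark_of(c,n)[:2]])
print(bot.get_obs()["time"])
E
```

```text
{'time': 0.0, 'q': array([7.29963740e+01, 5.01340822e+00, 1.00361441e+01, 9.51003409e+01,
       7.38303197e-04, 8.99994830e+01]), 'qd': array([-0.03867135,  0.00031126, -0.09563563, -0.02597464,  0.02200709,
       -0.0389921 ]), 'joint_efforts': array([-1.12399139e-03, -5.20392931e+01,  4.64800429e+01,  1.64735690e-02,
       -1.38005812e-04,  2.61610791e-05]), 'ee_pos': array([0.16077688, 0.5257702 , 0.24927605]), 'tcp_rot': array([-1.79922395e+02, -7.39002725e-04,  1.62996890e+02]), 'wrist_force': array([-0.3405648 , -0.09274794,  0.17652177]), 'torque': array([-5.07008733e-05, -5.21433715e-04,  6.72371581e-02]), 'grasp_force': 0.0, 'opening': 0.08524791075232804}
top {'camera_matrix': array([[606.06542267,   0.        , 317.78787827],
       [  0.        , 606.06542267, 237.87448289],
       [  0.        ,   0.        ,   1.        ]]), 'xyz': array([ 0.31013758, -0.01864328,  1.37175775]), 'orientation': array([ 11.63213009,   0.16264152, -93.39625481])}
cap1 [([287.5, 258.4], 0.96), ([347.4, 262.6], 0.84)]
cap2 [([287.5, 258.4], 0.96), ([347.4, 262.6], 0.84)]
cap3 [([287.5, 25
[... 399 characters left out ...]
       , 319.81460206],
       [  0.        , 477.90765885, 232.95080037],
       [  0.        ,   0.        ,   1.        ]]), 'xyz': array([ 0.4633458 , -1.04308013,  0.85455322]), 'orientation': array([53.72407585,  0.25243151, -6.56621728])}
cap1 [([298.5, 240.5], 0.97), ([303.8, 214.7], 0.88)]
cap2 [([298.5, 240.5], 0.97), ([303.8, 214.7], 0.88)]
cap3 [([298.5, 240.5], 0.97), ([303.8, 214.7], 0.88)]
cap4 [([298.5, 240.5], 0.97), ([303.8, 214.7], 0.88)]
cap5 [([298.5, 240.5], 0.97), ([303.8, 214.7], 0.88)]
unit [([326.4, 253.1], 0.76)]
comb [([280.5, 233.3], 0.73), ([299.6, 255.5], 0.49)]
bone [([334.0, 249.5], 0.77)]
bowl [([348.8, 208.5], 0.79)]
jar [([361.7, 226.8], 0.71)]
tray []
1.2
```

Run:
```python
from h import *
from itertools import *
t=bot.camera("top");pt=[x["location"] for x in bot.mark_of("top","cap1")]
s=bot.camera("side");ps=[x["location"] for x in bot.mark_of("side","cap1")]
def onplane(d,p,z):
    K=d["camera_matrix"];v=np.linalg.inv(K)@[*p,1];v=R.from_euler("xyz",d["orientation"],degrees=True).as_matrix()@(v*[1,-1,-1])
    return d["xyz"]+v*(z-d["xyz"][2])/v[2]
for d,P in((t,pt),(s,ps)):
    A=np.array([onplane(d,p,.083) for p in P]);A=A[np.argsort(-A[:,1])];print(A.round(4).tolist())
for n,z in(("comb",.085),("bone",.085),("bowl",.085),("jar",.085),("unit",0)):
    for x in bot.mark_of("top",n)[:1]: print(n,onplane(t,x["location"],z).round(3))
cv2.imwrite("pics/t1.png",cv2.resize(t["color"][110:350,160:480],(800,600)))
```

```text
[[0.5291, 0.3639, 0.083], [0.5371, 0.173, 0.083], [0.5338, 0.1004, 0.083], [0.5315, 0.0362, 0.083], [0.5187, -0.0289, 0.083], [0.5124, -0.0899, 0.083], [0.6014, -0.4053, 0.083]]
[[0.5369, 0.1586, 0.083], [0.5347, 0.0987, 0.083], [0.5154, 0.0243, 0.083], [0.5178, -0.0269, 0.083], [0.5171, -0.092, 0.083]]
comb [0.482 0.004 0.085]
bone [ 0.604 -0.081  0.085]
bowl [0.679 0.111 0.085]
jar [0.697 0.012 0.085]
unit [0.607 0.034 0.   ]
```

View pics/t1.png

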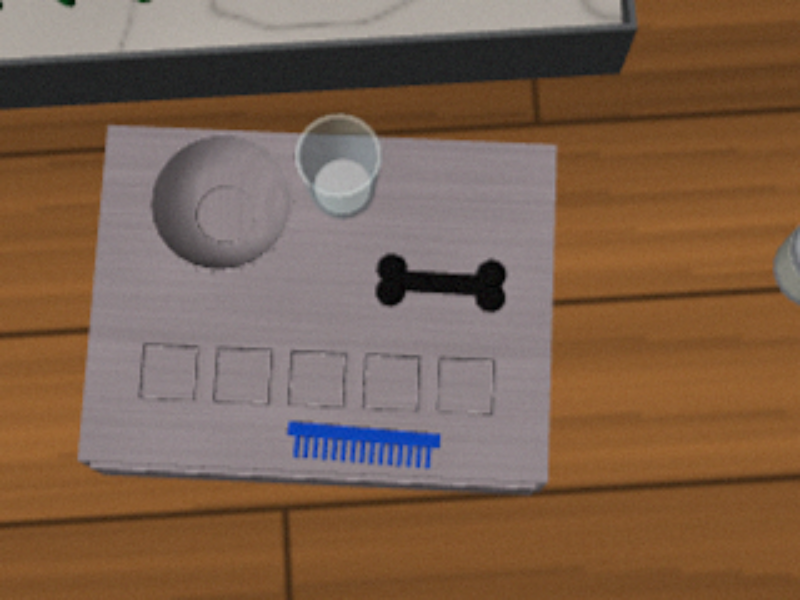

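View pics/side0.png

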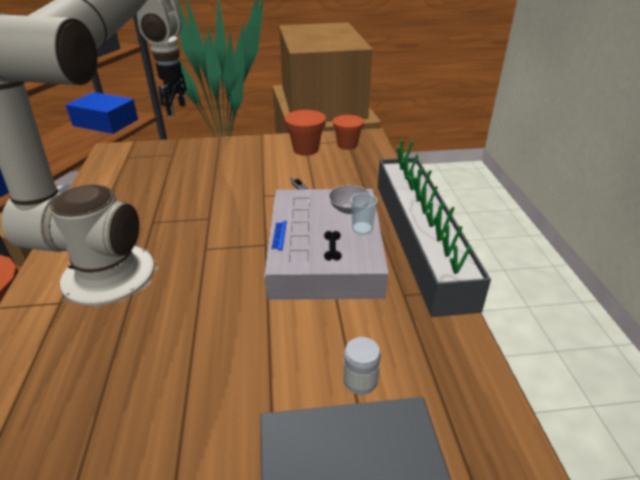

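The crop shows the five caps in a row at crop pixels (169,372), (243.5,376), (318,380), (391.5,383) and (466,386). The comb is in front of caps 3–4, and the bone is behind caps 4–5. I'll fit the row from these points.

Run:
```python
from h import *
t=bot.camera("top")
def onplane(d,p,z):
    p=(np.array(p)+.5)/2.5-.5+[160,110]
    K=d["camera_matrix"];v=np.linalg.inv(K)@[*p,1];v=R.from_euler("xyz",d["orientation"],degrees=True).as_matrix()@(v*[1,-1,-1])
    return (d["xyz"]+v*(z-d["xyz"][2])/v[2])[:2]
A=np.array([onplane(t,p,.083) for p in((169,372),(243.5,376),(318,380),(391.5,383),(466,386))])
C=np.array([onplane(t,p,.085) for p in((108,126),(556,145),(547,486),(80,460))])
dv=A[0]-A[4];print(A.round(4).tolist(),np.linalg.norm(dv)/4,"yaw",np.degrees(np.arctan2(-dv[0],dv[1])))
print("corners",C.round(4).tolist(),C.mean(0))
for a,b in((0,1),(3,2),(3,0),(2,1)):
    e=C[a]-C[b];print(np.linalg.norm(e),np.degrees(np.arctan2(e[1],e[0])))
yaw=np.radians(np.degrees(np.arctan2(-dv[0],dv[1])));u=np.array([-np.sin(yaw),np.cos(yaw)])
G=A.mean(0)+np.outer((128,64,0,-64,-128),u)/1000;print(G.round(4).tolist())
o=bot.get_obs();Rt=R.from_euler("xyz",o["tcp_rot"],degrees=True)
for g in G[[0,2,4]]: print(Rt.inv().apply([*g,.2]-o["ee_pos"]).round(4),o["time"])
```

```text
[[0.5415, 0.1668], [0.5342, 0.1028], [0.5269, 0.0388], [0.5205, -0.0243], [0.514, -0.0881]] 0.06409570458400302 yaw -6.155011569049368
corners [[0.7667, 0.2143], [0.725, -0.1826], [0.424, -0.1506], [0.4697, 0.2444]] [0.59635614 0.03136421]
0.39911681564387425 84.00724497228832
0.3976823858193318 83.40209082767726
0.2984671833923612 174.2132759059943
0.3026657128270614 173.9346753321709
[[0.5411, 0.1665], [0.5343, 0.1028], [0.5274, 0.0392], [0.5206, -0.0244], [0.5137, -0.0881]]
[-0.4688 -0.2326  0.05  ] 1.7
[-0.4929 -0.3583  0.05  ] 1.7
[-0.517 -0.484  0.05 ] 1.7
```

Call:
{"fn": "arm_command", "kwargs": {
  "series": [
    [-0.04, -0.02, 0, 0.13],
    [-0.08, -0.04, 0, 0.27],
    [-0.12, -0.06, 0, 0.41],
    [-0.16, -0.08, 0, 0.55],
    [-0.2, -0.1, 0, 0.69]
  ],
  "hand": 0,
  "grip_force": 20
}}

```text
time: 2.2
ee_pos: [0.3238, 0.3705, 0.2501]
tcp_rot: [180.0, -0.0, 123.1]
wrist_force: [0.5, -0.3, -0.4]
opening: 0.0123
grasp_force: 0.0
```

```bash
cat >> h.py <<'E'
G=[[0.5411, 0.1665], [0.5343, 0.1028], [0.5274, 0.0392], [0.5206, -0.0244], [0.5137, -0.0881]]
def go(i,z,yaw=83.9):
    o=bot.get_obs();Rt=R.from_euler("xyz",o["tcp_rot"],degrees=True)
    print(round(o["time"],2),o["ee_pos"].round(4),o["tcp_rot"].round(2),o["wrist_force"].round(2),"op",round(o["opening"],4),"q",o["q"].round(0))
    print("cap",i,"shift",Rt.inv().apply([*G[i-1],z]-o["ee_pos"]).round(4),"turn",round(np.radians(o["tcp_rot"][2]-yaw),4))
E
python3 -c "
from h import *
go(1,.2)"
```

```text
2.2 [0.3238 0.3705 0.2501] [ 1.7997e+02 -1.0000e-02  1.2315e+02] [ 0.47 -0.3  -0.37] op 0.0123 q [ 49.  -3.   2.  95.   0. 106.]
cap 1 shift [-0.2896  0.0704  0.0501] turn 0.685
```

Call:
{"fn": "arm_command", "kwargs": {
  "series": [
    [-0.048, 0.012, 0, 0.13],
    [-0.096, 0.024, 0, 0.27],
    [-0.144, 0.036, 0, 0.41],
    [-0.192, 0.048, 0, 0.55],
    [-0.24, 0.06, 0.01, 0.685]
  ]
}}

```text
time: 2.7
ee_pos: [0.5066, 0.2034, 0.2413]
tcp_rot: [179.9, -0.1, 83.9]
wrist_force: [1.0, 0.7, 0.3]
opening: -0.0
grasp_force: 0.0
```

```bash
python3 -c "
from h import *
go(1,.13)"
```

```text
2.7 [0.5066 0.2034 0.2413] [ 1.7987e+02 -7.0000e-02  8.3880e+01] [0.97 0.7  0.25] op -0.0 q [ 22.   4.   8.  94.   0. 118.]
cap 1 shift [-0.0331  0.038   0.1114] turn -0.0004
```

Call:
{"fn": "arm_command", "kwargs": {
  "series": [
    [-0.02, 0.02, 0.02, 0],
    [-0.033, 0.038, 0.05, 0],
    [-0.033, 0.038, 0.09, 0],
    [-0.033, 0.038, 0.11, 0],
    [-0.033, 0.038, 0.11, 0]
  ]
}}

```text
time: 3.2
ee_pos: [0.5379, 0.1676, 0.1267]
tcp_rot: [-179.7, 0.1, 84.2]
wrist_force: [-0.5, -0.1, -0.6]
opening: -0.0002
grasp_force: 0.0
```

Run:
```python
from h import *
go(1,.11)
for c in("top","side"):
    d=bot.camera(c)["color"]; cv2.imwrite(f"pics/{c}2.png",cv2.resize(d[110:350,160:480] if c=="top" else d[150:330,220:460],(800,600)))
```

```text
3.2 [0.5379 0.1676 0.1267] [-1.7971e+02  1.2000e-01  8.4180e+01] [-0.5  -0.06 -0.61] op -0.0002 q [ 17.   6.  -2.  82.   0. 113.]
cap 1 shift [-0.0007  0.0034  0.0167] turn 0.0049
```

View pics/side2.png

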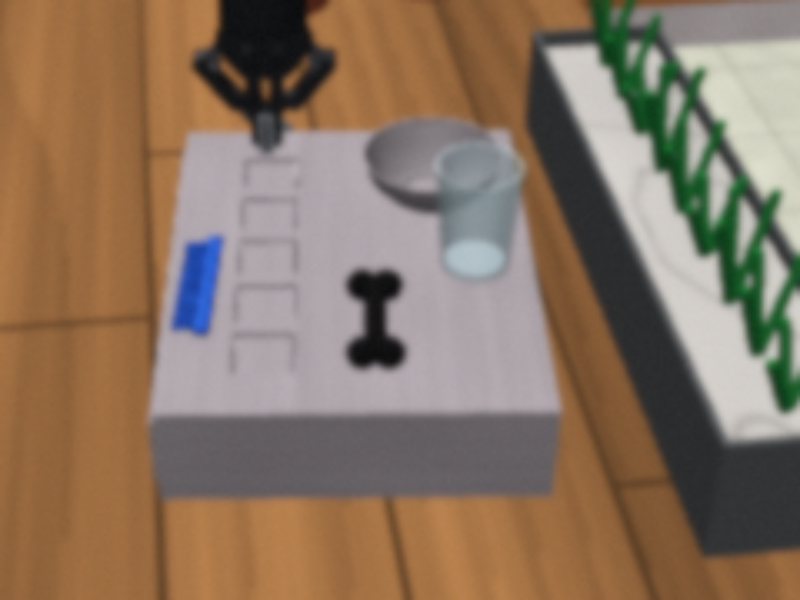

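The fingertips, at crop (265,145), hang just above cap 1 at about (272,172), and everything else is clear. I'll go down gently.

Call:
{"fn": "arm_command", "kwargs": {
  "series": [
    [0, 0.002, 0.01, 0],
    [0, 0.002, 0.018, 0],
    [0, 0.002, 0.02, 0],
    [0, 0.002, 0.021, 0],
    [0, 0.002, 0.021, 0]
  ]
}}

```text
time: 3.8
ee_pos: [0.5414, 0.1682, 0.1092]
tcp_rot: [180.0, -0.0, 84.2]
wrist_force: [-0.1, -0.2, -0.4]
opening: 0.0005
grasp_force: 0.0
```

```bash
python3 -c "
from h import *
go(1,.102)"
```

```text
3.8 [0.5414 0.1682 0.1092] [179.99  -0.    84.22] [-0.12 -0.16 -0.36] op 0.0005 q [ 17.   7.  -3.  80.  -0. 113.]
cap 1 shift [-0.0017 -0.0001  0.0072] turn 0.0056
```

Call:
{"fn": "arm_command", "kwargs": {
  "series": [
    [-0.001, 0, 0.002, 0],
    [-0.001, 0, 0.004, 0],
    [-0.001, 0, 0.005, 0],
    [-0.001, 0, 0.006, 0],
    [-0.001, 0, 0.006, 0]
  ]
}}

```text
time: 4.3
ee_pos: [0.5412, 0.1671, 0.1029]
tcp_rot: [-180.0, 0.0, 84.2]
wrist_force: [0.7, 1.0, -0.1]
opening: -0.0001
grasp_force: 0.0
```

Call:
{"fn": "arm_command", "kwargs": {
  "series": [
    [0, 0, 0.0005, 0],
    [0, 0, 0.001, 0],
    [0, 0, 0.001, 0],
    [0, 0, 0.001, 0],
    [0, 0, 0.001, 0]
  ]
}}

```text
time: 4.8
ee_pos: [0.5413, 0.1672, 0.1021]
tcp_rot: [180.0, -0.0, 84.2]
wrist_force: [0.6, -0.9, -0.9]
opening: -0.0003
grasp_force: 0.0
```

Call:
{"fn": "arm_command", "kwargs": {
  "series": [
    [0, 0, 0.0005, 0],
    [0, 0, 0.001, 0],
    [0, 0, 0.001, 0],
    [0, 0, 0.001, 0],
    [0, 0, 0.001, 0]
  ]
}}

```text
time: 5.3
ee_pos: [0.5413, 0.1672, 0.1018]
tcp_rot: [180.0, -0.0, 84.2]
wrist_force: [-1.6, -1.2, 4.4]
opening: -0.0001
grasp_force: 2.7
```

Call:
{"fn": "arm_command", "kwargs": {
  "series": [
    [0, 0, 0.0003, 0],
    [0, 0, 0.0005, 0],
    [0, 0, 0.0005, 0],
    [0, 0, 0.0005, 0],
    [0, 0, 0.0005, 0]
  ]
}}

```text
time: 5.8
ee_pos: [0.5414, 0.1672, 0.1018]
tcp_rot: [179.9, -0.0, 84.2]
wrist_force: [-2.8, -0.5, 9.5]
opening: -0.0002
grasp_force: 4.4
```

Call:
{"fn": "arm_command", "kwargs": {
  "series": [
    [0, 0, -0.013, 0],
    [-0.032, 0, -0.014, 0.005],
    [-0.064, 0, -0.014, 0.005],
    [-0.064, 0, -0.008, 0.005],
    [-0.064, 0, -0.003, 0.005]
  ]
}}

```text
time: 6.3
ee_pos: [0.5351, 0.1031, 0.104]
tcp_rot: [180.0, -0.0, 83.8]
wrist_force: [0.5, 1.0, 0.4]
opening: 0.0001
grasp_force: 0.0
```

Call:
{"fn": "arm_command", "kwargs": {
  "series": [
    [0, 0, 0, 0],
    [0, 0, 0.001, 0],
    [0, 0, 0.002, 0],
    [0, 0, 0.003, 0],
    [0, 0, 0.003, 0]
  ]
}}

```text
time: 6.8
ee_pos: [0.5349, 0.1041, 0.1017]
tcp_rot: [180.0, -0.0, 84.0]
wrist_force: [-3.2, 0.7, 7.6]
opening: 0.0001
grasp_force: 4.1
```

Cap 2 is rigid too. On to cap 3.

Call:
{"fn": "arm_command", "kwargs": {
  "series": [
    [0, 0, -0.013, 0],
    [-0.032, 0, -0.014, 0],
    [-0.064, 0, -0.014, 0],
    [-0.064, 0, -0.008, 0],
    [-0.064, 0, -0.003, 0]
  ]
}}

```text
time: 7.3
ee_pos: [0.5283, 0.0396, 0.104]
tcp_rot: [180.0, -0.0, 83.9]
wrist_force: [0.3, 1.0, 1.4]
opening: 0.0001
grasp_force: 0.0
```

Call:
{"fn": "arm_command", "kwargs": {
  "series": [
    [0, 0, 0, 0],
    [0, 0, 0.001, 0],
    [0, 0, 0.002, 0],
    [0, 0, 0.003, 0],
    [0, 0, 0.003, 0]
  ]
}}

```text
time: 7.8
ee_pos: [0.5282, 0.0405, 0.1017]
tcp_rot: [180.0, -0.0, 84.0]
wrist_force: [-3.6, 1.0, 8.0]
opening: 0.0001
grasp_force: 4.1
```

Call:
{"fn": "arm_command", "kwargs": {
  "series": [
    [0, 0, -0.013, 0],
    [-0.032, 0, -0.014, 0],
    [-0.064, 0, -0.014, 0],
    [-0.064, 0, -0.008, 0],
    [-0.064, 0, -0.003, 0]
  ]
}}

```text
time: 8.3
ee_pos: [0.5215, -0.0241, 0.1039]
tcp_rot: [180.0, -0.0, 83.9]
wrist_force: [-0.5, -0.1, -0.3]
opening: 0.0001
grasp_force: 0.0
```

Call:
{"fn": "arm_command", "kwargs": {
  "series": [
    [0, 0, 0, 0],
    [0, 0, 0.001, 0],
    [0, 0, 0.002, 0],
    [0, 0, 0.003, 0],
    [0, 0, 0.003, 0]
  ]
}}

```text
time: 8.8
ee_pos: [0.5214, -0.0232, 0.1017]
tcp_rot: [179.9, -0.0, 84.0]
wrist_force: [-2.8, 1.2, 8.0]
opening: 0.0002
grasp_force: 4.1
```

Cap 4 is rigid as well, so it should be cap 5. I'll check that by feel.

Call:
{"fn": "arm_command", "kwargs": {
  "series": [
    [0, 0, -0.013, 0],
    [-0.032, 0, -0.014, 0],
    [-0.064, 0, -0.014, 0],
    [-0.064, 0, -0.008, 0],
    [-0.064, 0, -0.003, 0]
  ]
}}

```text
time: 9.3
ee_pos: [0.5147, -0.0877, 0.1039]
tcp_rot: [180.0, -0.0, 83.9]
wrist_force: [-0.6, 0.6, 0.8]
opening: -0.0
grasp_force: 0.0
```

Call:
{"fn": "arm_command", "kwargs": {
  "series": [
    [0, 0, 0, 0],
    [0, 0, 0.001, 0],
    [0, 0, 0.002, 0],
    [0, 0, 0.003, 0],
    [0, 0, 0.003, 0]
  ]
}}

```text
time: 9.8
ee_pos: [0.5147, -0.087, 0.1009]
tcp_rot: [180.0, -0.0, 84.0]
wrist_force: [-0.0, 2.0, 1.5]
opening: -0.0001
grasp_force: 1.0
```

Cap 5 gives: it sank about 0.9 mm at about 2 N. Now I'll press it in.

Call:
{"fn": "arm_command", "kwargs": {
  "series": [
    [0, 0, 0.001, 0],
    [0, 0, 0.002, 0],
    [0, 0, 0.003, 0],
    [0, 0, 0.0035, 0],
    [0, 0, 0.0035, 0]
  ]
}}

```text
time: 10.3
ee_pos: [0.5147, -0.0875, 0.0971]
tcp_rot: [180.0, -0.0, 83.9]
wrist_force: [1.6, 2.6, 3.0]
opening: -0.0002
grasp_force: 1.6
```

Call:
{"fn": "arm_command", "kwargs": {
  "series": [
    [0, 0, 0, 0],
    [0, 0, -0.015, 0],
    [0, 0, -0.045, 0],
    [0, 0, -0.085, 0],
    [0, 0, -0.125, 0]
  ]
}}

```text
time: 10.8
ee_pos: [0.5137, -0.0877, 0.2239]
tcp_rot: [-179.9, 0.0, 83.9]
wrist_force: [1.6, -0.2, -0.8]
opening: -0.0002
grasp_force: 0.0
```

Call:
{"fn": "arm_command", "kwargs": {
  "series": [
    [0, 0, -0.02, 0],
    [0.04, 0, -0.02, 0],
    [0.08, 0, -0.02, 0],
    [0.12, 0, -0.02, 0],
    [0.12, 0, -0.02, 0]
  ]
}}

```text
time: 11.3
ee_pos: [0.5271, 0.0351, 0.2426]
tcp_rot: [-180.0, -0.0, 84.1]
wrist_force: [0.3, 0.7, -0.4]
opening: -0.0003
grasp_force: 0.0
```

Run:
```python
from h import *
d=bot.camera("side")["color"]; cv2.imwrite("pics/side3.png",cv2.resize(d[150:330,220:460],(800,600)))
o=bot.get_obs();print(o["time"],o["ee_pos"],o["wrist_force"])
```

```text
11.35 [0.52701232 0.03342941 0.24257562] [-0.00707928 -0.50332092  0.34626768]
```

View pics/side3.png

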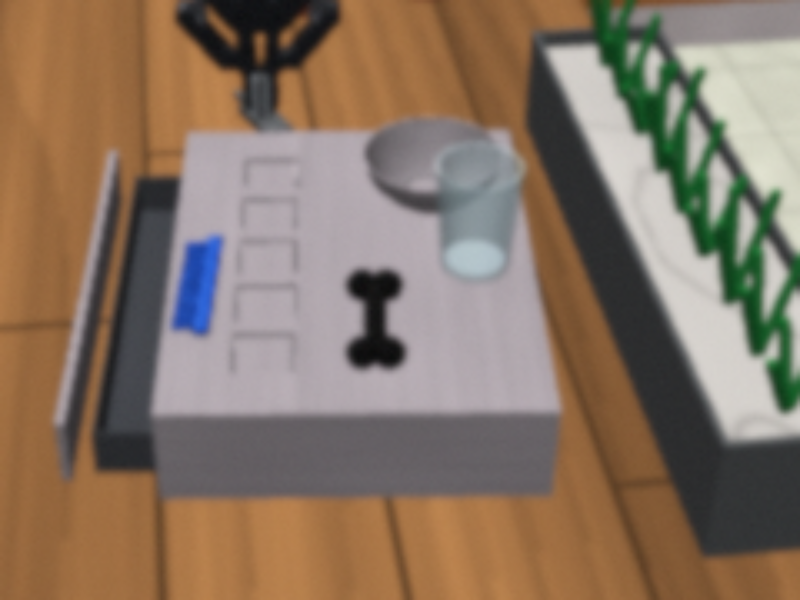

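The tray front is out at the left, at crop (60–120, 150–480). The bystanders haven't moved and the gripper is clear above. I'll let it settle, then hand in.

Call:
{"fn": "arm_command", "kwargs": {
  "series": [
    [0, 0, 0, 0],
    [0, 0, 0, 0],
    [0, 0, 0, 0],
    [0, 0, 0, 0],
    [0, 0, 0, 0]
  ]
}}

```text
time: 11.85
ee_pos: [0.5272, 0.0314, 0.2421]
tcp_rot: [-180.0, 0.0, 83.9]
wrist_force: [-0.4, 0.1, 0.5]
opening: 0.0001
grasp_force: 0.0
```

Call:
{"fn": "arm_command", "kwargs": {
  "series": [
    [0, 0, 0, 0],
    [0, 0, 0, 0],
    [0, 0, 0, 0],
    [0, 0, 0, 0],
    [0, 0, 0, 0]
  ]
}}

```text
time: 12.35
ee_pos: [0.5272, 0.0319, 0.2421]
tcp_rot: [180.0, -0.0, 83.9]
wrist_force: [0.4, 0.0, -0.2]
opening: 0.0003
grasp_force: 0.0
```

```bash
python3 -c "
from h import *
print(bot.job_done())"
```

```text
the job is handed in; nothing more can be done
None
```

Cap 5 was the button: I pressed it in about 4.7 mm, the tray sprang out by itself, the bystanders showed no movement in the last picture, and the job was handed in at about 12.4 s with the arm clear (no verdict was returned).

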